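# Change the housing shell in the assembly fixture

## Robot

A 7-joint arm with a two-finger parallel gripper is mounted at the origin on the work surface. World frame = base frame: x ahead of the robot, y to its left, z up, the work surface at z = 0. Lengths are in m, angles in rad, forces in N, time in s.
With the tool pointing down it reaches from about 0.4 to 0.9 m from the base axis. Payload 5.5 kg.
Tool frame: the origin (TCP) lies midway between the tips of the shut fingers; the grasp point (between the pads) lies 19 mm behind it (manip.grip_depth is the distance from the TCP to the grasp point, in m); z points along the fingers, y is the line along which they close (so a half turn about z gives the same grasp; the last joint's range is limited). The gripper opens to 92 mm and grips with 3 to 60 N. Pads are 19 mm wide; open, the fingers measure 130 mm over their backs; the gripper's body (75 mm by 190 mm) begins 47 mm behind the grasp point.
Start: joints at [1.552, 0.501, -0.427, 1.55, 0.221, 1.138, -0.21], TCP at [0.181, -0.624, 0.227] pointing down, gripper open.
Joint ranges: [-2.88, 2.88], [-0.31, 2.03], [-1.54, 1.56], [0.2, 2.42], [-1.41, 4.55], [0.19, 2.02], [-2.57, 2.57]. Speed limits (rad/s): [2.57, 2.57, 3.14, 3.14, 3.14, 3.14, 3.14].

## Interface

Orientations are given as a unit quaternion [x, y, z, w].
In Python, from bench import manip, effector, viewer gives the robot as it stands. Calls block until the motion is done:
- manip.move_pose(position, orientation): joint-space move of the TCP to a pose.
- manip.servo_line(position, ori=None, vel=0.15): straight line of the TCP; ori=None keeps the orientation; vel is the mean speed in m/s.
- manip.movej(angles): joint-space move.
- effector.open_jaws() and effector.close(f_grip=None): open the fingers fully, or close them until they stop; f_grip is the grip in N (None keeps the last).
- manip.sleep(seconds).
- manip.solve_ik(position, orientation): joint angles nearest the present ones, or None.
- viewer.get_image(name): name is "scene" or "top" or "wrist"; returns the picture (384x512x3 uint8, red, green, blue); there is no depth.
- viewer.get_calibration(name): a dict with "vfov" (degrees; the focal length in pixels is half the picture's height over the tangent of half this angle, whatever the lens; pixels are square), "cx", "cy" (the principal point, pixels), "eye" and "attitude" of the camera in the world. Camera axes: x right, y down, z forward; pixel columns grow to the right and rows downward; lengths in m; the calibration is good to about 2 mm. A picture is of the moment at which its call begins: read the wrist's pose just before it. get_calibration takes no time and is no camera call; for the wrist camera it gives the pose at the moment of the call.
A pose or a line that the arm cannot do raises manip.PlanningError and nothing moves.
- manip.hand_in(): hands the job in; it is judged then, once.
Readings, each from a call of its own:
- manip.current_clock(): time.
- manip.current_q(): joint angles.
- manip.current_joint_velocities(): joint speeds.
- manip.current_tau(): joint torques, N m.
- manip.current_tool_pos(): TCP position.
- manip.current_tcp_rot(): TCP orientation.
- manip.current_force(): force on the tool from outside, world axes, zero at the start.
- manip.current_wrist_torque(): the same for the moment, N m.
- manip.current_finger_gap(): finger opening in m.
- manip.current_gripper_force(): force on a finger pad.
Only numpy, scipy, OpenCV 4.12 (cv2) and the standard library are available. Lean on these libraries where they do the work, as an engineer would, in place of code of your own. Each camera call takes 0.05 s, during which the arm holds its last target. There are 200 camera calls.

## Task

Lift the finished housing shell out of the slanted assembly fixture and set it down, rim down, flat on the floor of the red tray, in the free space beside the shell already there. Then take the next open shell from the leaning stand (not the flat plate beside it) and seat it fully home in the fixture's pocket with its open rim down and closed face up. Set the shells down without dropping them, leave everything else where it is, and let go.

Things in the scene. Friction and masses are not known exactly. Their poses are not given: they have to be found in the camera images.
- done_shell: Aluminium housing shell 110 x 60 mm, 30 mm deep, walls 3 mm, one large face closed, the other open with a rim. Origin: centre of the rim plane; x along its length, y across, z out through the closed face. This one sits at the start rim down in the fixture's pocket, weight about 0.16 kg.
- new_shell: Aluminium housing shell 110 x 60 mm, 30 mm deep, walls 3 mm, one large face closed, the other open with a rim. Origin: centre of the rim plane; x along its length, y across, z out through the closed face. Starts in either bay of the stand, on its -x end, rim against the back rest; closed face to the front, looking 20 degrees above level. About 0.16 kg.
- pocket: Black plate slanted 20 degrees, 4 corner stops 14 mm high bounding a pocket 115 (x) by 65 mm (y); middle block 70 x 30 x 12 mm fits inside a shell. Origin: pocket centre on the plate top, 52 mm above the bench; x up the slope, z out of the plate. Seated shell: same origin and z, either end uphill. Finger gaps on both long sides: for |x| < 42 mm no stop, plate cut back to |y| < 31 mm.
- stand: Grey two-bay stand, base 215 (y) by 120 mm (x -48 to +72), front to -x. Origin: underside, between the bays. Bays at y = +62.5 and -62.5 mm; items there have their origin at x = 0, 75 mm above the bench, top at 135 mm. Back rest 40 mm wide behind the item leans back 20 degrees; foot ledge 72 mm wide with cheeks 14 mm high.
- cover_plate: Flat aluminium cover plate 110 x 60 x 8 mm, standing in the other bay in the same way. To be left alone. Origin: centre of the large face that lies against the rest; x along the length, z out of the front face.
- tray: Coral-red open tray, 180 mm (x) by 250 mm (y), 35 mm high, walls and floor 4 mm. Origin: centre of its underside. Fixed. A shell already lies in its -y half; the +y half is free.
- tray_shell: Aluminium housing shell 110 x 60 mm, 30 mm deep, walls 3 mm, one large face closed, the other open with a rim. Origin: centre of the rim plane; x along its length, y across, z out through the closed face. Lies rim down in the -y half of the tray. To be left alone.
- bottle: White plastic bottle with black cap, 52 mm across, 150 mm tall, standing beside and beyond the fixture. Origin: centre of its underside. To be left alone.
- pen_cup: Yellow pen cup, 72 mm across, 95 mm tall, pens up to 155 mm above the bench, standing beside and beyond the fixture. Origin: centre of its underside. To be left alone.
Things that resemble listed ones, but are neither listed nor needed, are in the scene too. Leave any orange or purple look-alike of the done_shell alone.

How it is judged:
By the outcome, as a careful person would: the job done as asked, in the order asked, and still so for the second after the job is handed in, with the robot touching nothing.
It also fails if it takes over 64 s, if anything falls off the work surface, if the arm or the gripper's body presses on something with over 40 N, if the wrist force passes 120 N, or if a joint passes its speed limit or range.

## Working session

There is one attempt and no reset: what is moved stays moved. The work goes in short steps, each a Python script; the robot and the scene stay as the last script left them, time stands still between calls to the robot, and variables do not carry over. Pictures are saved under pics/ and viewed, at most 10 in all, crops included, and the job is handed in when it is done.

```bash
ls; mkdir -p pics
python3 - <<'E'
from bench import manip, effector, viewer
import cv2
for n in ("scene","top"):
    im=viewer.get_image(n); cv2.imwrite(f"pics/{n}0.png",im[:,:,::-1]); print(n,viewer.get_calibration(n))
print(manip.current_clock(),manip.current_tool_pos(),manip.current_tcp_rot(),viewer.get_calibration("wrist"))
E
```

```text
pics
scene {'vfov': 49.21020101030251, 'cx': 256.94201022929997, 'cy': 186.9650415448092, 'eye': array([ 1.49725206, -0.48332227,  0.86717768]), 'attitude': array([ 0.76203654,  0.46739996, -0.22943014, -0.38496676])}
top {'vfov': 43.03418795307787, 'cx': 250.74392005620774, 'cy': 189.76265505380823, 'eye': array([ 0.47882993, -0.01388896,  1.44044896]), 'attitude': array([-0.69686427,  0.71571876, -0.03099736,  0.03414682])}
0.1 [ 0.18052842 -0.62375993  0.22579167] [ 9.90087447e-01  1.40449455e-01 -1.02652071e-04 -8.86945505e-04] {'vfov': 64.16093505247176, 'cx': 253.63610984773518, 'cy': 187.99194376122603, 'eye': array([ 0.24907244, -0.60589993,  0.38342573]), 'attitude': array([ 0.79281708, -0.59492312, -0.08013623,  0.10528889])}
```

View pics/scene0.png

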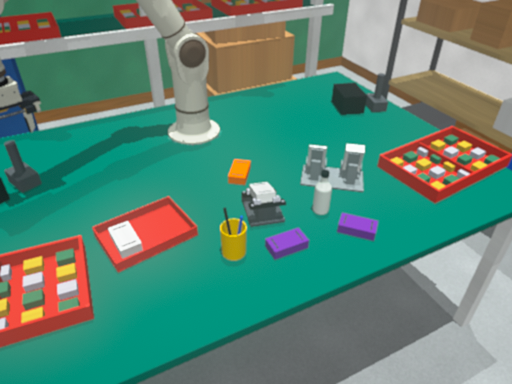

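View pics/top0.png

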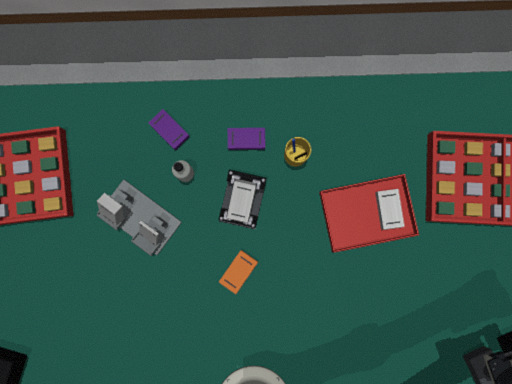

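The scene view shows the fixture at about (263,205), the stand at (335,170), and the red tray at (145,232) with its shell on the left. In the top view the fixture is at (243,200), the stand at (140,218), and the tray at (368,213) with its shell at (390,209), so its left half is free. I'll enlarge these areas.

Run:
```python
import cv2, numpy as np
t=cv2.imread("pics/top0.png")
cv2.imwrite("pics/topc.png",cv2.resize(t[160:265,85:285],None,fx=4,fy=4,interpolation=cv2.INTER_CUBIC))
s=cv2.imread("pics/scene0.png")
cv2.imwrite("pics/scenec.png",cv2.resize(s[135:235,230:380],None,fx=5,fy=5,interpolation=cv2.INTER_CUBIC))
```

```text
(no output)
```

View pics/topc.png

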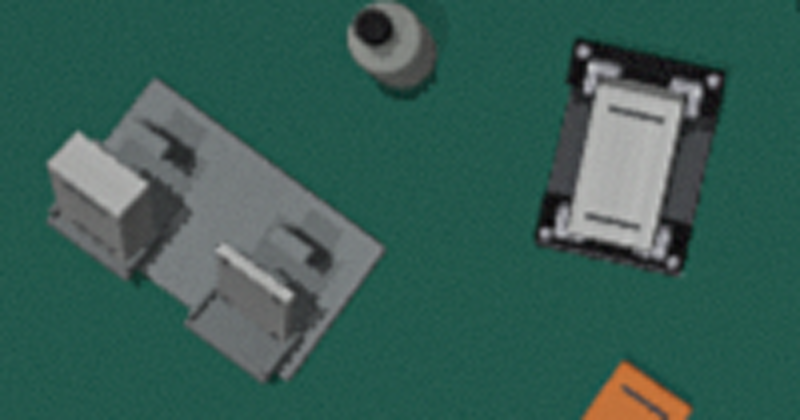

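View pics/scenec.png

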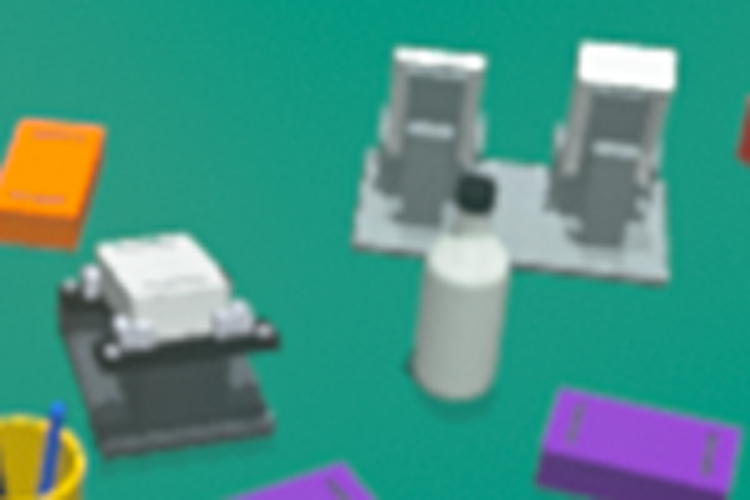

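In the enlarged top view, the finished shell's closed face has corners at crop (607,82), (688,95), (655,250) and (575,237), with the uphill end at the top (+x). The thick open shell is in the upper-left bay, its top end at crop (82,133), (148,185), (122,222), (48,180). The thin plate is in the other bay. The scene crop agrees with both.

```bash
cat > h.py <<'E'
import numpy as np, cv2
from scipy.spatial.transform import Rotation as R
from scipy.optimize import least_squares
c20,s20=np.cos(np.radians(20)),np.sin(np.radians(20))
POCK=np.array([[c20,0,-s20],[0,1,0],[s20,0,c20]])      # columns: pocket axes in fixture yaw frame
STD=np.array([[s20,0,-c20],[0,1,0],[c20,0,s20]])       # shell axes in stand yaw frame
def yaw(a): return R.from_euler('z',a).as_matrix()
def proj(cal,P):
    f=192/np.tan(np.radians(cal['vfov']/2))
    p=(np.asarray(P)-cal['eye'])@R.from_quat(cal['attitude']).as_matrix()
    return np.c_[cal['cx']+f*p[:,0]/p[:,2],cal['cy']+f*p[:,1]/p[:,2]]
def ray(cal,uv,z):
    f=192/np.tan(np.radians(cal['vfov']/2))
    uv=np.atleast_2d(uv); d=np.c_[(uv[:,0]-cal['cx'])/f,(uv[:,1]-cal['cy'])/f,np.ones(len(uv))]
    d=d@R.from_quat(cal['attitude']).as_matrix().T
    return cal['eye']+d*((z-cal['eye'][2])/d[:,2])[:,None]
def fit(obs,x0):
    """obs: list of (cal, model pts in yaw frame (z absolute), pixels) -> x,y,yaw,rms px"""
    def res(x): return np.concatenate([(proj(c,M@yaw(x[2]).T+[x[0],x[1],0])-uv).ravel() for c,M,uv in obs])
    r=least_squares(res,x0); return r.x,np.sqrt(np.mean(r.fun**2)),r.fun.reshape(-1,2)
E
python3 - <<'E'
from h import *
from bench import manip, viewer
np.set_printoptions(precision=4,suppress=True)
ct=viewer.get_calibration("top")
px=lambda a:(np.array(a)+.5)/4-.5+[85,160]
Mf=np.array([[55,30,30],[55,-30,30],[-55,-30,30],[-55,30,30]])/1e3@POCK.T+[0,0,.052]
print(fit([(ct,Mf,px([(607,82),(688,95),(655,250),(575,237)]))],[.48,0,0]))
Ms=np.array([[55,30,0],[55,-30,0],[55,-30,30],[55,30,30]])/1e3@STD.T+[0,.0625,.075]
print(fit([(ct,Ms,px([(82,133),(148,185),(122,222),(48,180)]))],[.45,.3,-.6]))
im=cv2.imread("pics/top0.png"); hsv=cv2.cvtColor(im,cv2.COLOR_BGR2HSV)
m=cv2.inRange(hsv,(0,120,90),(8,255,255))|cv2.inRange(hsv,(172,120,90),(180,255,255)); m[:,:318]=0; m[:,422:]=0
c=max(cv2.findContours(m,0,2)[0],key=cv2.contourArea); r=cv2.minAreaRect(c); b=cv2.boxPoints(r); print(r,b)
w=ray(ct,b,.035); print(w,np.linalg.norm(np.diff(w,axis=0),axis=1),w.mean(0))
w=ray(ct,[(377.5,193),(398,190),(403,227),(382.5,230)],.034);print(w.mean(0))
E
```

```text
(array([ 0.5828,  0.0124, -0.2307]), np.float64(0.8456090290773964), array([[-0.9132,  0.3098],
       [ 0.0399,  1.4164],
       [ 0.8258, -0.3491],
       [ 0.0655, -1.4052]]))
(array([ 0.5309,  0.3226, -0.5963]), np.float64(0.9654936165588356), array([[-1.1643,  1.5143],
       [ 0.6488,  0.4339],
       [ 0.2384, -0.1886],
       [ 0.2702, -1.7419]]))
((369.3578796386719, 212.799072265625), (63.108436584472656, 87.71609497070312), 78.54124450683594) [[320.1054 190.5867]
 [406.0731 173.1608]
 [418.6104 235.0114]
 [332.6427 252.4373]]
[[ 0.601  -0.21    0.035 ]
 [ 0.645  -0.4613  0.035 ]
 [ 0.4655 -0.4872  0.035 ]
 [ 0.4224 -0.2389  0.035 ]] [0.255  0.1813 0.252 ] [ 0.5335 -0.3493  0.035 ]
[ 0.5396 -0.4101  0.034 ]
```

```bash
cat >> h.py <<'E'
GD=.019
def grasp(o,Rs,al,flip,gx,gz,off=0.):
    """TCP pose gripping shell (origin o, axes Rs) across y; off = stand-off back along tool z"""
    x,y,z=Rs.T; a=np.radians(al); tz=-(np.cos(a)*z+np.sin(a)*x); ty=y*(-1 if flip else 1)
    T=np.c_[np.cross(ty,tz),ty,tz]
    return o+gx*x+gz*z+(GD-off)*tz, R.from_matrix(T).as_quat()
FIX=np.array([.5828,.0124]);FY=-.2307; STN=np.array([.5309,.3226]);SY=-.5963
TRAY=np.array([.5335,-.3493]);TY=.173
def fixS(): return np.r_[FIX,.052], yaw(FY)@POCK
def stdS(): return np.r_[STN,.075]+yaw(SY)@[0,.0625,0], yaw(SY)@STD
def trayS(yl=.058,flip180=False): return np.r_[TRAY,.004]+yaw(TY)@[0,yl,0], yaw(TY+(np.pi if flip180 else 0))
E
python3 - <<'E'
from h import *
from bench import manip, viewer
np.set_printoptions(precision=3,suppress=True)
p=np.array(manip.current_tool_pos());Rt=R.from_quat(manip.current_tcp_rot());c=viewer.get_calibration("wrist")
print("cam in tool",Rt.inv().apply(c['eye']-p),"axis",(Rt.inv()*R.from_quat(c['attitude'])).as_matrix())
print(manip.current_q())
for fl in (0,1):
    print("flip",fl)
    for al in(0,): 
        for off in (0,.15): print(" fix",al,off,manip.solve_ik(*grasp(*fixS(),al,fl,0,.022,off)))
    for f180 in (0,1): print(" tray",f180,manip.solve_ik(*grasp(*trayS(flip180=f180),0,fl,0,.022)))
    for al in (0,10,20,30,40): print(" al",al,"stand",manip.solve_ik(*grasp(*stdS(),al,fl,.01,.022)),manip.solve_ik(*grasp(*stdS(),al,fl,.01,.022,.15)),"fix",manip.solve_ik(*grasp(*fixS(),al,fl,.01,.022)))
E
```

```text
cam in tool [ 0.071  0.002 -0.158] axis [[ 0.001 -0.965 -0.262]
 [ 1.     0.001  0.   ]
 [ 0.    -0.262  0.965]]
[ 1.552  0.502 -0.427  1.551  0.221  1.138 -0.21 ]
flip 0
 fix 0 0 [ 0.235  0.494 -0.45   2.14   1.024  0.389  0.275]
 fix 0 0.15 [ 0.779  0.254 -1.072  2.148  0.657  0.652  0.608]
 tray 0 [ 1.113  0.894 -0.912  1.798  0.887  0.92   1.537]
 tray 1 [ 0.809  0.718 -0.46   1.809  0.457  0.722 -1.299]
 al 0 stand [-0.548  1.223 -0.868  1.672  1.801  1.964 -1.091] [-0.917  1.044 -0.647  1.61   1.426  1.879 -1.137] fix [ 0.239  0.498 -0.45   2.119  0.989  0.397  0.319]
 al 10 stand [-0.392  1.265 -1.089  1.701  1.852  1.971 -1.003] [-0.727  0.995 -0.867  1.652  1.447  1.861 -1.069] fix [ 0.506  0.635 -0.769  1.974  0.834  0.68   0.557]
 al 20 stand [-0.252  1.351 -1.31   1.717  1.903  1.996 -0.899] [-0.531  0.983 -1.086  1.674  1.456  1.842 -0.985] fix [ 0.656  0.836 -1.016  1.824  0.853  0.993  0.613]
 al 30 stand [-0.185  1.257 -1.309  1.719  1.74   1.812 -0.858] [-0.34   1.021 -1.305  1.675  1.463  1.841 -0.889] fix [ 0.637  0.937 -1.031  1.672  0.753  1.191  0.722]
 al 40 st
[... 557 characters left out ...]
0.087  0.223 -2.027]
 al 10 stand [-0.646  1.003 -0.648  1.71   1.533  1.605  2.077] [-0.727  0.995 -0.867  1.652  1.447  1.861  2.072] fix [ 0.33   0.561 -0.535  1.979  0.629  0.588 -2.429]
 al 20 stand [-0.453  1.014 -0.868  1.723  1.551  1.592  2.162] [-0.531  0.983 -1.086  1.674  1.456  1.842  2.156] fix [ 0.43   0.669 -0.659  1.831  0.541  0.829 -2.304]
 al 30 stand [-0.269  1.072 -1.088  1.722  1.566  1.599  2.258] [-0.34   1.021 -1.305  1.675  1.463  1.841  2.252] fix [ 0.437  0.769 -0.681  1.679  0.457  1.046 -2.207]
 al 40 stand [-0.111  1.185 -1.309  1.706  1.588  1.642  2.362] [-0.22   0.922 -1.304  1.656  1.307  1.664  2.385] fix [ 0.402  0.863 -0.65   1.523  0.373  1.248 -2.127]
```

```bash
cat > snap.py <<'E'
from h import *
import json
def snap(viewer,name,fn):
    c=viewer.get_calibration(name); im=viewer.get_image(name)
    cv2.imwrite(f"pics/{fn}.png",im[:,:,::-1]); json.dump({k:np.asarray(v).tolist() for k,v in c.items()},open(f"pics/{fn}.json","w"))
def loadcal(fn): return {k:np.array(v) for k,v in json.load(open(f"pics/{fn}.json")).items()}
E
python3 - <<'E'
from snap import *
from bench import manip, viewer
manip.move_pose(*grasp(*fixS(),0,0,0,.022,.15)); manip.sleep(.2)
print(manip.current_clock(),manip.current_tool_pos()); snap(viewer,"wrist","w1")
im=cv2.imread("pics/w1.png"); cv2.imwrite("pics/w1b.png",cv2.resize(im,(800,600),interpolation=cv2.INTER_CUBIC))
E
```

```text
2.9083 [0.53200948 0.0238161  0.19576148]
```

View pics/w1b.png

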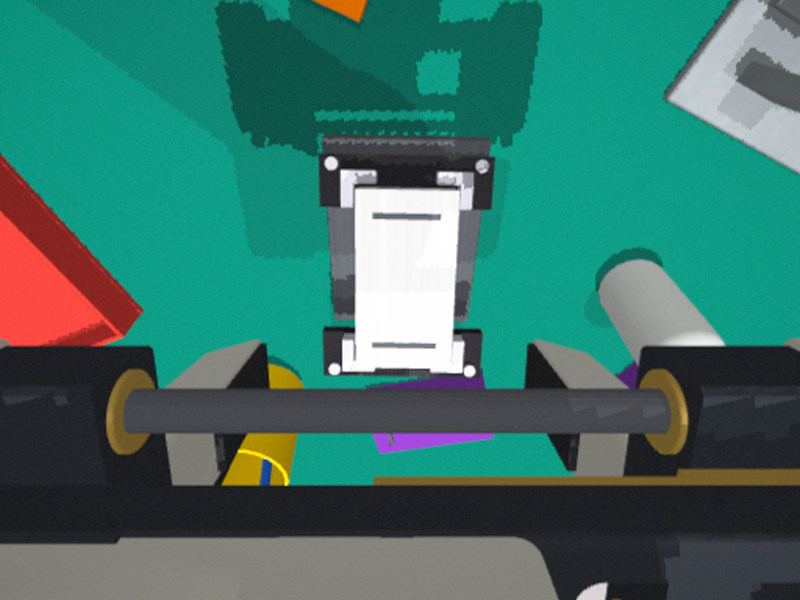

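The wrist view (800x600) shows the closed face at about (355,187), (461,188), (453,370), (356,370), with the downhill end at the top. The fingers straddle the shell. I'll refine the edges by gradient and fit the pose.

```bash
cat >> h.py <<'E'
def edge(g,p,q,w=5,n=25):
    """sub-pixel line near segment p-q (native px): strongest gradient along the normal, robust line -> (pt,dir)"""
    p,q=np.float64(p),np.float64(q); d=(q-p)/np.linalg.norm(q-p); nn=np.array([-d[1],d[0]])
    s=np.arange(-w,w+.01,.25); pts=[]
    for t in np.linspace(0.08,.92,n):
        c=p+t*(q-p)+s[:,None]*nn
        v=cv2.remap(g,np.float32(c[:,:1]),np.float32(c[:,1:]),cv2.INTER_LINEAR).ravel()
        gr=np.abs(np.gradient(cv2.GaussianBlur(v[:,None],(1,9),1.5).ravel())); k=gr.argmax(); pts.append(c[k])
    vx,vy,x,y=cv2.fitLine(np.float32(pts),cv2.DIST_HUBER,0,.01,.01).ravel()
    return np.array([x,y]),np.array([vx,vy])
def corners(g,quad,w=5):
    L=[edge(g,quad[i],quad[(i+1)%4],w) for i in range(4)]; out=[]
    for i in range(4):
        (a,d),(b,e)=L[i-1],L[i]; t=np.linalg.solve(np.c_[d,-e],b-a); out.append(a+t[0]*d)
    return np.array(out)
E
python3 - <<'E'
from snap import *
np.set_printoptions(precision=4,suppress=True)
im=cv2.imread("pics/w1.png"); g=np.float32(im.min(2)); c=loadcal("w1")
q=np.array([(355,187),(461,188),(453,370),(356,370)])*.64
k=corners(g,q,4); print(k/.64)
Mf=np.array([[-55,-30,30],[-55,30,30],[55,30,30],[55,-30,30]])/1e3@POCK.T+[0,0,.052]
print(fit([(c,Mf,k)],[.58,.01,-.23])); print(fit([(c,Mf[:2],k[:2])],[.58,.01,-.23]))
# free-depth check
print(proj(c,Mf@yaw(FY).T+np.r_[FIX,0])/.64)
gb=g[215:250,225:300]; print(np.int32(g[220:248:1,[235,258,280]]).T)
E
```

```text
[[353.9805 187.8887]
 [459.4464 188.5271]
 [450.0577 369.5025]
 [354.3241 367.6617]]
(array([ 0.5833,  0.0155, -0.2502]), np.float64(0.6493110746149199), array([[ 0.1125,  0.2256],
       [-0.3186,  1.0648],
       [-0.1604, -1.1113],
       [ 0.3872, -0.8144]]))
(array([ 0.5829,  0.0165, -0.2368]), np.float64(0.11371950881568942), array([[ 0.1604, -0.0075],
       [-0.1605, -0.0139]]))
[[346.6128 189.5712]
 [451.4009 189.5926]
 [446.1515 367.3697]
 [351.2858 367.3432]]
[[254 254 254 254 254 254 254 254 254 254 254 254 254 254 254 252 249 212
   87  69  60  32  11  14  17  18  17  25]
 [121 123 150 243 254 254 254 254 254 254 254 254 254 254 251 190  54  54
   58  61  61  35  18  16  52  49  36  39]
 [254 254 254 254 254 254 254 254 254 254 254 254 254 254 254 253 250 235
  159  61  56  56  38  38  39  38  37  41]]
```

```bash
sed -i 's/^FIX=.*; STN/FIX=np.array([.5833,.0155]);FY=-.247; STN/; s/yl=.058/yl=.046/' h.py
cat >> h.py <<'E'
def lower(manip,p0,d,n,thr=4.,step=.001):
    """advance from p0 along unit d in steps until the outside force along -d rises by thr"""
    f0=np.array(manip.current_force())
    for i in range(1,n+1):
        manip.servo_line(p0+d*step*i,vel=.03)
        df=(np.array(manip.current_force())-f0)@-d
        if df>thr: break
    return i*step,df
E
python3 - <<'E'
from h import *
from bench import manip, effector
np.set_printoptions(precision=4,suppress=True)
S=fixS(); z=S[1][:,2]
manip.servo_line(*grasp(*S,0,0,0,.023,.05),vel=.2)
p,q=grasp(*S,0,0,0,.023); manip.servo_line(p,q,vel=.08)
print("at",manip.current_tool_pos()-p,manip.current_force())
effector.close(f_grip=25); print("gap",manip.current_finger_gap(),manip.current_force(),manip.current_gripper_force())
manip.servo_line(p+.07*z,vel=.12); print(manip.current_force(),manip.current_finger_gap())
manip.servo_line(p+.07*z+[0,0,.07],vel=.2)
T=trayS(); pt,qt=grasp(*T,0,0,0,.023); qj=manip.solve_ik(pt+[0,0,.14],qt); print(qj)
manip.movej(qj); print(manip.current_clock(),manip.current_tool_pos(),manip.current_force())
E
```

```text
at [0.0003 0.0001 0.0006] [-0.1129 -0.1949  0.1076]
gap 0.05982201367807732 [-0.642   0.7317  2.0434] 24.983140602707863
[ 0.2486 -0.6107 -1.8339] 0.06007935503132109
[ 1.1858  0.7047 -1.0096  1.7193  0.663   1.0998  1.7083]
7.4667 [ 0.5259 -0.3019  0.1474] [-0.0803  1.2605 -1.7841]
```

Run:
```python
from snap import *
from bench import manip, effector, viewer
np.set_printoptions(precision=4,suppress=True)
T=trayS(); pt,qt=grasp(*T,0,0,0,.023)
snap(viewer,"top","t1")
manip.servo_line(pt+[0,0,.006],qt,vel=.12)
print(lower(manip,pt+[0,0,.006],np.array([0,0,-1.]),9)); print(manip.current_tool_pos()-pt,manip.current_force())
effector.open_jaws(); manip.servo_line(pt+[0,0,.16],vel=.25)
print(manip.current_clock()); manip.sleep(.1)
snap(viewer,"wrist","w2"); 
S=fixS(); manip.move_pose(*grasp(*S,0,0,-.02,.022,.14)); manip.sleep(.2); snap(viewer,"wrist","w3")
a=cv2.imread("pics/w2.png"); b=cv2.imread("pics/w3.png")
cv2.imwrite("pics/w23.png",np.vstack([a[:290],cv2.resize(b[60:310,100:400],(512,427))[:310]]))
cv2.imwrite("pics/w3b.png",cv2.resize(b[40:290,110:380],None,fx=2.4,fy=2.4,interpolation=cv2.INTER_CUBIC))
print(manip.current_clock())
```

```text
(0.007, np.float64(8.33096374515177))
[ 0.     -0.     -0.0001] [-2.739  -0.505   5.8752]
12.0417
13.7167
```

View pics/w23.png

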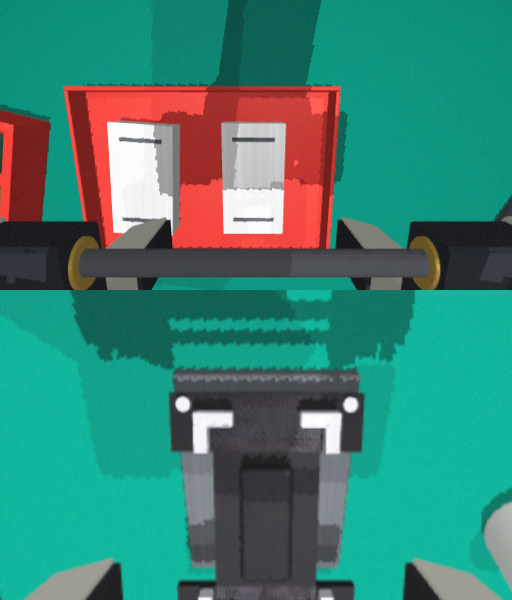

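The finished shell (253,178 in the upper part) lies flat in the tray, parallel to the other shell and clear of it. The lower part shows the empty pocket with its L-shaped stops, inner corners near (207,427) and (326,427). I'll enlarge the pocket view.

View pics/w3b.png

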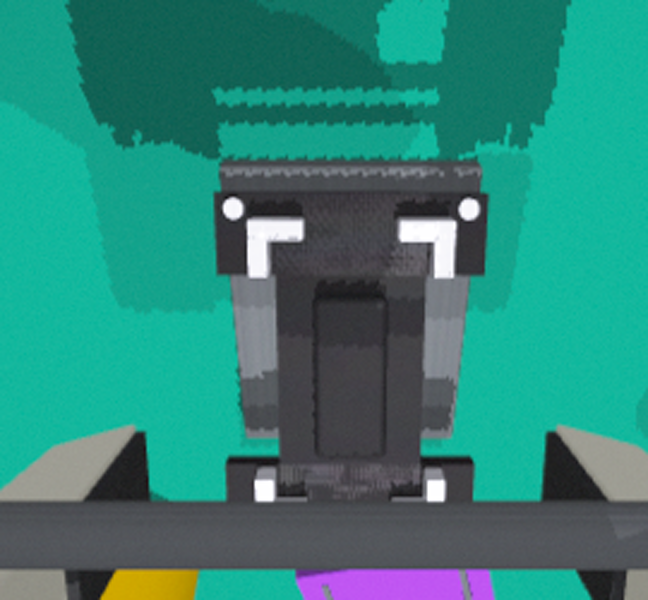

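The enlarged pocket shows the downhill stop inner corners at (267,241) and (434,241). The middle block's top is at (316,297), (384,297), (385,457), (315,457), and the uphill stop ends are at (275,470) and (427,470).

Run:
```python
from snap import *
np.set_printoptions(precision=4,suppress=True)
c=loadcal("w3"); px=lambda a:(np.array(a)+.5)/2.4-.5+[110,40]
P=np.array([[-57.5,-32.5,14],[-57.5,32.5,14],[-35,-15,12],[-35,15,12],[35,15,12],[35,-15,12],[42,-32.5,14],[42,32.5,14]])/1e3@POCK.T+[0,0,.052]
U=px([(267,241),(434,241),(316,297),(384,297),(385,457),(315,457),(275,470),(427,470)])
for s in (slice(0,8),slice(0,6),slice(0,2),slice(2,6)): 
    r=fit([(c,P[s],U[s])],[.58,.01,-.23]); print(r[0],r[1]); 
    if s.start==0 and s.stop==8: print(r[2])
```

```text
[ 0.5823  0.016  -0.2453] 1.2639406827572046
[[-0.4017 -1.2304]
 [ 0.2575 -1.3844]
 [-1.4774 -0.9912]
 [ 1.7422 -1.0573]
 [ 0.4326  0.6885]
 [-0.0963  0.7424]
 [-0.7451  2.5793]
 [ 0.2847  2.4645]]
[ 0.583   0.0157 -0.2477] 0.8852050655617635
[ 0.5836  0.0156 -0.2477] 0.16554528392844436
[ 0.5826  0.0158 -0.2462] 1.0078181853343853
```

```bash
sed -i 's/^FIX=.*; STN/FIX=np.array([.5833,.0157]);FY=-.2475; STN/' h.py
python3 - <<'E'
from snap import *
from bench import manip, effector, viewer
np.set_printoptions(precision=4,suppress=True)
ct=viewer.get_calibration("top"); print("bottle",ray(ct,[(179,167)],.15))
p=np.array(manip.current_tool_pos()); manip.servo_line(p+[-.02,0,.08],vel=.25)
p,q=grasp(*stdS(),30,0,.01,.022,.16); manip.move_pose(p,q); manip.sleep(.2)
print(manip.current_clock(),manip.current_tool_pos()-p,manip.current_q()); snap(viewer,"wrist","w4")
b=cv2.imread("pics/w4.png"); cv2.imwrite("pics/w4b.png",cv2.resize(b,(800,600),interpolation=cv2.INTER_CUBIC))
E
```

```text
bottle [[0.6645 0.1805 0.15  ]]
16.2083 [ 0.0015 -0.0014  0.0007] [-0.4879  0.7819 -0.9736  1.6728  1.2291  1.5846 -0.8364]
```

View pics/w4b.png

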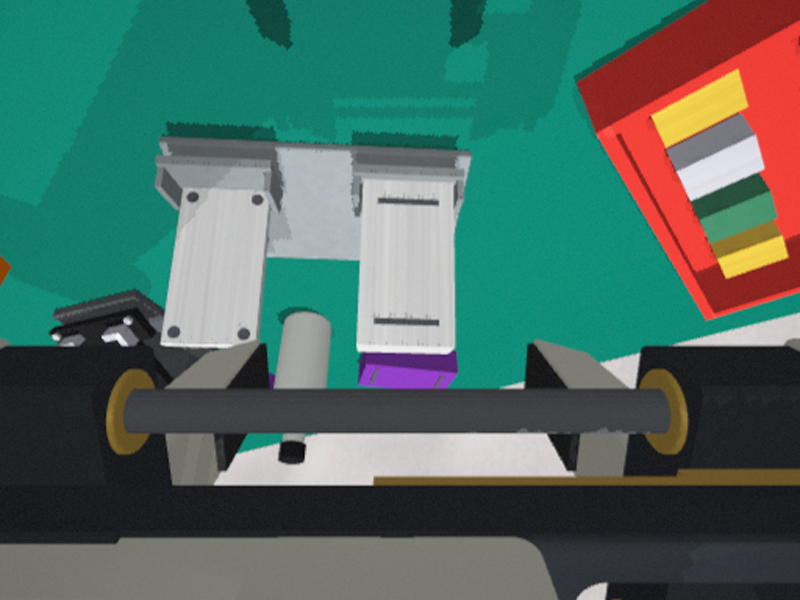

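The shell is in the right-hand bay (it carries the two slots), with its closed face at (362,180), (456,180), (454,348), (358,348). The plate with four holes is on the left.

Run:
```python
from snap import *
np.set_printoptions(precision=4,suppress=True)
im=cv2.imread("pics/w4.png"); g=np.float32(im.min(2)); c=loadcal("w4")
q=np.array([(362,180),(456,180),(454,348),(358,348)])*.64
k=corners(g,q,4); print(k/.64)
M=np.array([[-55,-30,30],[-55,30,30],[55,30,30],[55,-30,30]])/1e3@STD.T+[0,.0625,.075]
for K in (k,q): print(fit([(c,M,K)],[.53,.32,-.6]))
print(np.int32(g[216:230,[240,255,275]]).T, np.int32(g[108:124,[240,255,275]]).T)
# cover plate front corners check
Mc=np.array([[-55,-30,8],[-55,30,8],[55,30,8],[55,-30,8]])/1e3@STD.T+[0,-.0625,.075]
kc=np.array([(183,188),(269,188),(259,346),(162,343)])*.64
print(fit([(c,M,k),(c,Mc,kc)],[.53,.32,-.6]))
```

```text
[[362.4768 178.137 ]
 [453.7114 182.1478]
 [454.217  353.3333]
 [355.1867 351.6433]]
(array([ 0.5359,  0.3242, -0.6568]), np.float64(1.8894111326293968), array([[ 0.1792,  2.0593],
       [-0.7478,  2.0684],
       [ 0.0945, -2.7373],
       [ 0.4179, -3.431 ]]))
(array([ 0.5364,  0.3253, -0.6314]), np.float64(1.2207550150356752), array([[ 0.4729,  0.0545],
       [-1.8513,  1.5294],
       [ 1.6449, -0.6229],
       [-0.3887, -1.6384]]))
[[212 212 212 207 220 233 236 237 226 149  37  40  41  41]
 [206 207 204 205 205 225 236 236 237 195  72  39  38  38]
 [203 204 205 205 203 218 231 236 236 226 148  36  36  38]] [[117 111 125 147 156 158 170 193 201 203 204 200 203 201 202 201]
 [125 126 124 144 159 157 156 180 197 199 196 200 199 199 198 200]
 [126 128 129 126 144 158 158 162 181 200 200 200 199 198 199 201]]
(array([ 0.5354,  0.3252, -0.6592]), np.float64(1.6995283934413212), array([[ 0.735 ,  1.3949],
       [-0.0857,  1.5179],
       [ 0.7314, -3.1199],
       [ 0.923 , -3.893 ],
       [ 0.1448, -0.4918],
       [ 1.1456,  2.0381],
       [-2.1396,  1.1157],
       [-1.4076,  1.2677]]))
```

Run:
```python
from snap import *
np.set_printoptions(precision=4,suppress=True)
c=loadcal("w4"); ct=json.load(open("pics/t1.json")); ct={k:np.array(v) for k,v in ct.items()}
k=np.array([(231.9,114.4),(290.4,117.4),(290.7,221.5),(227.5,219.7)])
M=np.array([[-55,-30,30],[-55,30,30],[55,30,30],[55,-30,30]])/1e3@STD.T+[0,.0625,.075]
print(fit([(c,M,k)],[.53,.32,-.6]))
kc=np.array([(183,188),(269,188),(259,346),(162,343)])*.64
Mc=np.array([[-55,-30,8],[-55,30,8],[55,30,8],[55,-30,8]])/1e3@STD.T+[0,-.0625,.075]
Mt=np.array([[55,30,0],[55,-30,0],[55,-30,30],[55,30,30]])/1e3@STD.T+[0,.0625,.075]
kt=(np.array([(82,133),(148,185),(122,222),(48,180)])+.5)/4-.5+[85,160]
for o in ([(c,M,k),(c,Mc,kc)],[(c,M,k),(c,Mc,kc),(ct,Mt,kt)]):
    r=fit(o,[.53,.32,-.6]);print(r)
    print("shell", r[0][:2]+(yaw(r[0][2])@[0,.0625,0])[:2])
```

```text
(array([ 0.5333,  0.3258, -0.6653]), np.float64(0.4188440513593124), array([[ 0.3027, -0.4228],
       [-0.3957, -0.4365],
       [ 0.1805,  0.7264],
       [-0.0975,  0.465 ]]))
(array([ 0.5345,  0.3261, -0.6467]), np.float64(0.9447690481885511), array([[ 0.4201, -0.2976],
       [-0.1368, -1.1328],
       [ 1.2028,  0.2659],
       [ 0.7831,  0.5725],
       [-0.0455, -0.6139],
       [ 0.8709,  1.4054],
       [-1.9875,  0.6853],
       [-1.1385,  1.1947]]))
shell [0.5721 0.376 ]
(array([ 0.534 ,  0.3262, -0.641 ]), np.float64(1.311394607637805), array([[-0.0726, -0.7893],
       [-0.4802, -1.8682],
       [ 1.0556, -0.2373],
       [ 0.4629,  0.2374],
       [-0.3814, -0.5745],
       [ 0.4764,  1.2107],
       [-2.2094,  0.5538],
       [-1.2842,  1.2271],
       [-1.3541, -0.6529],
       [-0.1216, -0.9223],
       [-0.9201, -1.8223],
       [-0.2992, -4.1941]]))
shell [0.5714 0.3763]
```

```bash
sed -i 's/STN=.*/STN=np.array([.5340,.3260]);SY=-.658/' h.py
python3 - <<'E'
from snap import *
from bench import manip, effector, viewer
np.set_printoptions(precision=4,suppress=True)
S=stdS(); G=(30,0,.008,.024)
manip.servo_line(*grasp(*S,*G,.06),vel=.15)
p,q=grasp(*S,*G); manip.servo_line(p,q,vel=.06)
print("at",manip.current_tool_pos()-p,manip.current_force())
effector.close(f_grip=30); print("gap",manip.current_finger_gap(),manip.current_force(),manip.current_gripper_force())
manip.servo_line(p+[0,0,.06],vel=.08); print(manip.current_force(),manip.current_finger_gap())
try: manip.servo_line(p+[-.06,0.0,.16],vel=.2)
except manip.PlanningError as e: print(e)
print(manip.current_clock(),manip.current_tool_pos(),manip.current_q())
F=fixS(); z=F[1][:,2]; pf,qf=grasp(*F,*G); print(pf,manip.solve_ik(pf+.10*z+[0,0,.05],qf),manip.solve_ik(pf,qf))
snap(viewer,"wrist","w5"); b=cv2.imread("pics/w5.png"); cv2.imwrite("pics/w5b.png",b)
snap(viewer,"scene","s5");
E
```

```text
at [-0.0002  0.0006  0.0004] [-0.591  -0.3358  0.319 ]
gap 0.06006780918621927 [-0.6914 -1.0066  0.0527] 29.999459646642208
[ 0.3353 -0.6054 -2.0899] 0.05964232312916191
20.4833 [0.5068 0.3793 0.2353] [-0.3751  0.7023 -0.9882  1.7009  1.1855  1.5738 -0.7817]
[0.5794 0.0167 0.0586] [ 0.7443  0.7475 -1.2082  1.676   0.5977  1.3629  0.7316] [ 0.679   0.9976 -1.1292  1.6764  0.8342  1.2448  0.6446]
```

View pics/w5b.png

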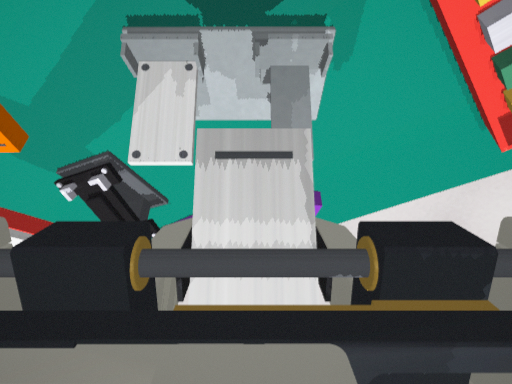

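The shell is held with its closed face toward the camera and level: its foot-end edge runs (197,128) to (311,128). The plate is still in its bay. I'll compare the edge with where the planned grasp would put it.

Run:
```python
from snap import *
from bench import manip, viewer
np.set_printoptions(precision=4,suppress=True)
c=loadcal("w5"); g=np.float32(cv2.imread("pics/w5.png").min(2))
E1=edge(g,(203,128),(265,128),5); EL=edge(g,(197,135),(193,200),5); ER=edge(g,(311,135),(315,200),5)
def X(a,b): t=np.linalg.solve(np.c_[a[1],-b[1]],b[0]-a[0]); return a[0]+t[0]*a[1]
k=np.array([X(E1,EL),X(E1,ER)]); print("meas",k)
Rt=R.from_quat(manip.current_tcp_rot()).as_matrix(); p=np.array(manip.current_tool_pos())
p0,q0=grasp(np.zeros(3),np.eye(3),30,0,.008,.024); T0=R.from_quat(q0).as_matrix()
def pred(dx,dz,dyaw,dpitch):
    M=np.array([[-55,-30,30],[-55,30,30]])/1e3+[dx,0,dz]
    piv=np.array([.008,0,.024]); M=(M-piv)@R.from_euler('y',dpitch).as_matrix().T+piv
    return proj(c,((M-p0)@T0)@Rt.T+p)
print("pred",pred(0,0,0,0)); print("dx 1mm",(pred(.001,0,0,0)-pred(0,0,0,0))[0],"dz",(pred(0,.001,0,0)-pred(0,0,0,0))[0],"pitch 1deg",(pred(0,0,0,.01745)-pred(0,0,0,0))[0])
```

```text
meas [[196.4633 127.5   ]
 [312.0889 127.5   ]]
pred [[196.9855 127.3558]
 [310.3419 127.4572]]
dx 1mm [-0.0897  1.7336] dz [-0.3358 -0.8514] pitch 1deg [-0.3794 -0.7368]
```

Run:
```python
from snap import *
from bench import manip, effector, viewer
np.set_printoptions(precision=4,suppress=True)
G=(30,0,.008,.024); F=fixS(); z=F[1][:,2]; pf,qf=grasp(*F,*G)
pf=pf-.0005*F[1][:,0]
manip.movej(manip.solve_ik(pf+.10*z+[0,0,.05],qf)); print(manip.current_tool_pos(),manip.current_clock(),manip.current_finger_gap())
manip.servo_line(pf+.022*z,qf,vel=.12); print(manip.current_tool_pos()-pf-.022*z,manip.current_force())
print(lower(manip,pf+.022*z,-z,26,5.)); print((manip.current_tool_pos()-pf)@F[1],manip.current_force(),manip.current_clock())
snap(viewer,"wrist","w6")
```

```text
[0.5454 0.0265 0.2022] 21.9583 0.059583833825448324
[0.0005 0.0003 0.0008] [-0.2051  0.1613 -1.0143]
(0.023, np.float64(5.063569690470157))
[-0.0001  0.0001 -0.0005] [-2.1016 -0.7681  3.7879] 28.9083
```

Run:
```python
from snap import *
from bench import manip, effector, viewer
np.set_printoptions(precision=4,suppress=True)
F=fixS(); effector.open_jaws(); manip.sleep(.2); print(manip.current_force())
p=np.array(manip.current_tool_pos()); tz=R.from_quat(manip.current_tcp_rot()).as_matrix()[:,2]
manip.servo_line(p-.12*tz,vel=.15)
manip.move_pose(*grasp(*F,0,0,0,.022,.15)); manip.sleep(.2); snap(viewer,"wrist","w7"); snap(viewer,"scene","s7")
print(manip.current_clock())
a=cv2.imread("pics/w7.png"); b=cv2.imread("pics/w1.png"); s=cv2.imread("pics/s7.png")
f=lambda i,r,c,w:cv2.resize(i[r[0]:r[1],c[0]:c[1]],w,interpolation=cv2.INTER_CUBIC)
cv2.imwrite("pics/w7b.png",np.vstack([np.hstack([f(a,(75,255),(180,340),(267,300)),f(b,(75,255),(180,340),(267,300))]),f(s,(140,280),(85,370),(534,262))]))
g=np.float32(a.min(2)); q=np.array([(355,187),(461,188),(453,370),(356,370)])*.64
k=corners(g,q,4); print(k/.64)
Mf=np.array([[-55,-30,30],[-55,30,30],[55,30,30],[55,-30,30]])/1e3@POCK.T+[0,0,.052]
print(fit([(loadcal("w7"),Mf,k)],[.58,.01,-.23]))
```

```text
[ 0.778  -0.37    0.3703]
31.775
[[352.4958 186.8489]
 [460.6898 186.0744]
 [456.6928 371.2111]
 [350.0438 363.677 ]]
(array([ 0.5843,  0.0203, -0.265 ]), np.float64(2.3250974855675595), array([[ 1.1865, -0.217 ],
       [-0.9041,  1.3245],
       [-3.8927, -3.2512],
       [ 3.565 ,  0.8883]]))
```

View pics/w7b.png

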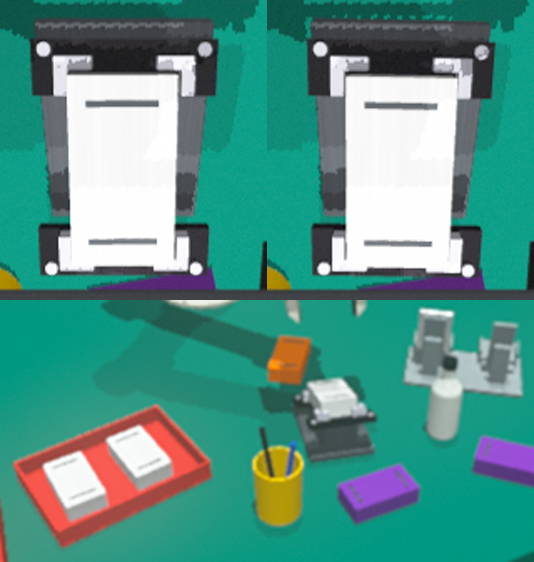

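The new shell (upper left) sits between the stops, looking the same as the finished one did (upper right). Both tray shells lie flat, and the plate, bottle and cup haven't moved. I'll check the seating height numerically from the widths and slots.

Run:
```python
from snap import *
np.set_printoptions(precision=2,suppress=True)
for n,o in(("w1",None),("w7",None)):
    g=np.float32(cv2.imread(f"pics/{n}.png").min(2)); c=loadcal(n)
    def ex(r,c0,c1):
        v=cv2.GaussianBlur(g[r-2:r+3].mean(0)[None,c0:c1],(5,1),1).ravel(); d=np.abs(np.diff(v)); k=d.argmax(); w=d[max(k-2,0):k+3]
        return c0+.5+(w*np.arange(max(k-2,0),max(k-2,0)+len(w))).sum()/w.sum()
    for r in (145,160,175,190): 
        a,b=ex(r,215,240),ex(r,280,305); print(n,r,round(a,2),round(b,2),"w",round(b-a,2),end="; ")
    col=255-g[:,245:275].mean(1)-0
    for lo,hi in((130,148),(214,228)):
        w=col[lo:hi]-np.median(col[lo:hi]); w[w<20]=0; print("slot",round((w*np.arange(lo,hi)).sum()/w.sum(),2),end=" ")
    # expected width for seated shell
    for x in (-.03,.0,.03):
        M=np.array([[x,-.03,.03],[x,.03,.03],[x,-.03,.035],[x,.03,.035]])@POCK.T+[0,0,.052]
        P=proj(c,M@yaw(FY).T+np.r_[FIX,0]); print("\n exp row",P[0,1],P[0,0],P[1,0],"w",P[1,0]-P[0,0],"5mm high",P[3,0]-P[2,0],end="")
    print()
```

```text
w1 145 226.63 292.85 w 66.22; w1 160 226.88 292.12 w 65.25; w1 175 226.92 291.24 w 64.32; w1 190 226.82 290.59 w 63.78; slot 138.09 slot 220.62 
 exp row 148.4790266006422 226.86552464352434 292.3866360508688 w 65.52111140734445 5mm high 66.66853540504013
 exp row 180.35949373755454 227.08237214129818 290.8282089543411 w 63.74583681304293 5mm high 64.83140980699926
 exp row 210.55511858057045 227.28775952357228 289.35198505215305 w 62.06422552858078 5mm high 63.092817142753006
w7 145 219.77 285.86 w 66.09; w7 160 220.3 285.67 w 65.37; w7 175 220.77 285.17 w 64.4; w7 190 221.23 284.8 w 63.57; slot 136.76 slot 219.46 
 exp row 148.06614968347026 221.12937878029683 286.7301616018034 w 65.60078282150656 5mm high 66.75102048792286
 exp row 179.96487194495145 222.03810097312348 285.8595739367486 w 63.8214729636251 5mm high 64.9096428309906
 exp row 210.178618273025 222.89882202620188 285.03495780343866 w 62.136135777236774 5mm high 63.16712953405613
```

Run:
```python
from bench import manip
print(manip.hand_in(), manip.current_clock())
```

```text
the job is handed in; nothing more can be done
the job is handed in; nothing more can be done
```

The finished shell is rim down on the free side of the red tray, the new shell is seated in the fixture closed face up (size and slot spacing in the wrist picture match the original seated shell), and the job was handed in at about 32 s; no verdict was returned.

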